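# Start the polishing station in order

### The job

Start up the polishing station with your fingertips: first press the dust extractor's orange rocker fully over to on (push down its raised, white-dotted half), then push the micromotor's blue direction key all the way down so that it latches, then press the green start key fully and keep it down for a good second before letting it spring back. Keep to that order, never press the red stop key, and leave the ring cone, tin, ring and handpiece where they stand.

Things in the scene. Friction and masses are not known exactly. Their poses are not given: they have to be found in the camera images.
- console: micromotor console: grey box 130 (x) x 220 (y) x 55 mm high, fixed to the bench, carrying a row of three keys along its y axis, 65 mm apart, on its top 15 mm toward -x of its centre. Which key sits in which of the three places varies. Origin: centre of the underside; z up
- extractor: dust extractor control box: white box 120 (x) x 150 (y) x 55 mm high, fixed, with an orange paddle rocker in the middle of its top and a black hose stub on its +x side. Origin: centre of the underside; z up. The rocker's two halves lie along the box's y axis, the on half toward +y
- rocker (a joint): angle of the orange rocker (34 mm wide, 60 mm long, two 30 mm halves in a shallow V, on a black bezel that lies 8 mm below the pivot): near 0 = off, the half toward the box's +y (white dot) stands raised, its end about 9 mm up; 0.32 rad = fully on, that half lies level and the other stands raised. It stays where it is left; about 2.5 N down on the white dot turns it
- rocker_on (a point): the white dot on the upper face of the rocker's on half, 22 mm from the pivot line; moves with the rocker. Off it is about 73 mm above the bench, on 66 mm
- rocker_pivot (a point): point on top of the box on the rocker's pivot line, mid-width, 66 mm above the bench; fixed. The on half runs from here toward the box's +y; point axes as the box
- forward (a joint): travel of the blue key (m): 0 = up, 0.006 = latched fully down. It stays where it is pushed; moving it takes about 2.5 N
- forward_top (a point): centre of the top of the blue square direction key (30 x 30 mm, on a black 44 mm square housing); moves with it; 77 mm above the bench when up, 71 mm when latched, then still 4 mm proud of its housing
- start (a joint): travel of the green key (m): 0 = up, 0.006 = fully down; springs back, 5 N holds it fully down
- start_top (a point): centre of the top of the round green start key (30 mm across) in its black housing; moves with it; 77 mm above the bench when up, 71 mm when down, then still 4 mm proud of the round housing (46 mm across, 12 mm high)
- start_base: the black housing of the green start key with the key; origin: centre of its underside, on the console's top
- forward_base: the black housing of the blue direction key with the key; origin: centre of its underside, on the console's top
- stop (a joint): travel of the red key (m): 0 = up, 0.006 = fully down; springs back
- stop_top (a point): centre of the top of the round red stop key (30 mm across), same build and height as the green one; not to be pressed
- ring_cone: wooden ring cone, 56 mm across its foot, 67 mm tall, standing loose beyond the console; origin: centre of its foot
- tin: shut metal tin 63 x 93 x 30 mm, loose, on the robot's side of the console; origin: centre of its underside
- ring: brass ring, 25 mm across, 7 mm high, lying loose on the robot's side of the extractor box; origin: centre of its underside
- handpiece: grey micromotor handpiece, 130 mm long, 24 mm across, lying in its black rubber rest (50 mm square, 48 mm high in all), loose, beyond the extractor box; origin: centre of the rest's underside
Mind the look-alikes: they are no part of the job. There is more than one size of the tin; the one meant has the size given above.

How it is judged:
On the way, in this order (a step that is already met when the one before it is completed fails the run):
1. the rocker is pressed over to on with the fingers (beyond 0.27 rad) (value of joint rocker above 0.27 rad and contact force between the fingers and extractor above 0.3 N), for 0.05 s.
2. the blue key is pushed down with the fingers (beyond 4.5 mm) (value of joint rocker above 0.27 rad and value of joint forward above 0.0045 m and contact force between the fingers and forward_base above 0.3 N), for 0.05 s.
3. the green key is held down with the fingers (beyond 4 mm) for 0.8 s, the rocker on and the blue key latched (value of joint rocker above 0.27 rad and value of joint forward above 0.0045 m and value of joint start above 0.004 m and contact force between the fingers and start_base above 0.3 N), for 0.8 s.
At the end, for the whole second after the job is handed in: Rocker on (beyond 0.27 of 0.32 rad), blue key latched (beyond 4.5 of 6 mm), green and red keys up (less than 1.5 mm down), and the ring cone, tin, ring and handpiece at rest and upright within 20 mm of where they began (value of joint rocker above 0.27 rad and value of joint forward above 0.0045 m and value of joint each of start, stop below 0.0015 m and distance of each of ring_cone, tin, ring, handpiece from where it was at the start of the episode below 0.02 m and angle between each of ring_cone, tin, ring, handpiece's own z axis and vertical below 0.3 rad and linear speed of each of ring_cone, tin, ring, handpiece below 0.02 m/s); the robot touches nothing.
It fails at once if the blue key pressed before the rocker is on (value of joint forward above 0.002 m and value of joint rocker below 0.25 rad).
It fails at once if the green key pressed before the rocker is on and the blue key latched (value of joint start above 0.002 m and (value of joint rocker below 0.25 rad or value of joint forward below 0.004 m)).
It fails at once if the red stop key pressed (value of joint stop above 0.002 m).
It fails at once if a bystander (cone, tin, ring, handpiece) lifted or moved more than 20 mm, or tipped (distance of any of ring_cone, tin, ring, handpiece from where it was at the start of the episode above 0.02 m or angle between any of ring_cone, tin, ring, handpiece's own z axis and vertical above 0.3 rad).
It also fails if it takes over 51 s, if anything falls off the work surface, if the arm or the gripper's body presses on something with over 40 N, if the wrist force passes 120 N, or if a joint passes its speed limit or range.

### The arm

A 6-joint arm with a two-finger parallel gripper is mounted at the origin on the work surface. World frame = base frame: x ahead of the robot, y to its left, z up, the work surface at z = 0. Lengths are in m, angles in rad, forces in N, time in s.
With the tool pointing down it reaches from about 0.35 to 0.975 m from the base axis. Payload 7.1 kg.
Tool frame: the origin (TCP) lies midway between the tips of the shut fingers; the grasp point (between the pads) lies 19 mm behind it; z points along the fingers, y is the line along which they close (so a half turn about z gives the same grasp; the last joint's range is limited). The gripper opens to 88 mm and grips with 3 to 60 N. Pads are 20 mm wide; open, the fingers measure 115 mm over their backs; the gripper's body (75 mm by 178 mm) begins 61 mm behind the grasp point.
Start: joints at [1.191, 0.423, 1.63, -0, 1.089, -0.019], TCP at [0.221, 0.585, 0.223] pointing down, gripper open.
Joint ranges: [-3, 3], [-0.9, 2.11], [0.09, 2.58], [-1.31, 4.45], [0.11, 2.69], [-2.54, 2.54]. Speed limits (rad/s): [2.39, 2.39, 3.01, 3.14, 3.14, 3.14].

### API

Orientations are given as a unit quaternion [w, x, y, z].
In Python, from station import move_pose, movel, movej, command_gripper, wait, inverse_kinematics, read_camera, camera_info, MotionError, job_done, get_time, get_joint_pos, get_qvel, get_effort, get_tcp_pos, get_ee_rot, get_ft_force, get_ft_torque, get_grip_width, get_finger_force gives the robot as it stands. Calls block until the motion is done:
- move_pose(position, orientation): joint-space move of the TCP to a pose.
- movel(position, frame=None, v=0.15, until_force=None): straight line of the TCP; frame=None keeps the orientation; v is the mean speed in m/s. With until_force (N) it stops when the force on the tool has changed by that much, and returns True; else False.
- movej(angles): joint-space move.
- command_gripper(opening): opening from 0.0 (shut) to 1.0 (fully open); the grip force is fixed at half the most; returns when the fingers have stopped.
- wait(seconds).
- inverse_kinematics(position, orientation): joint angles nearest the present ones, or None.
- read_camera(name): name is "scene" or "top" or "wrist"; returns the picture (400x640x3 uint8, red, green, blue); there is no depth.
- camera_info(name): a dict with "intrinsics" (3x3 intrinsics, pixels), "T" (4x4, takes a point from camera to world coordinates); the wrist camera has in their place "tool_from_camera" (4x4, takes a point from camera to tool coordinates, whose origin is the TCP and whose axes are the flange's). Camera axes: x right, y up, looking along -z (the intrinsics and any distortion apply to the point x, -y, -z); pixel columns grow to the right and rows downward; lengths in m; the calibration is good to about 2 mm. A picture is of the moment at which its call begins: read the wrist's pose just before it. camera_info takes no time and is no camera call.
A pose or a line that the arm cannot do raises MotionError and nothing moves.
- job_done(): hands the job in; it is judged then, once.
Readings, each from a call of its own:
- get_time(): time.
- get_joint_pos(): joint angles.
- get_qvel(): joint speeds.
- get_effort(): joint torques, N m.
- get_tcp_pos(): TCP position.
- get_ee_rot(): TCP orientation.
- get_ft_force(): force on the tool from outside, world axes, zero at the start.
- get_ft_torque(): the same for the moment, N m.
- get_grip_width(): opening from 0.0 (shut) to 1.0 (fully open).
- get_finger_force(): force on a finger pad.
Only numpy, scipy, OpenCV 4.12 (cv2) and the standard library are available. Lean on these libraries where they do the work, as an engineer would, in place of code of your own. Each camera call takes 0.05 s, during which the arm holds its last target. There are 200 camera calls.

## Working session

There is one attempt and no reset: what is moved stays moved. The work goes in short steps, each a Python script; the robot and the scene stay as the last script left them, time stands still between calls to the robot, and variables do not carry over. Pictures are saved under pics/ and viewed, at most 10 in all, crops included, and the job is handed in when it is done.

```bash
ls; mkdir -p pics
python3 - <<'E'
from station import *
import cv2
for n in("scene","top"):
    i=camera_info(n);print(n,i)
    cv2.imwrite(f"pics/{n}0.png",read_camera(n)[:,:,::-1])
print(camera_info("wrist"),get_time(),get_ee_rot(),get_tcp_pos())
E
```

```text
pics
scene {'intrinsics': array([[403.99478228,   0.        , 318.53106058],
       [  0.        , 403.99478228, 201.01287272],
       [  0.        ,   0.        ,   1.        ]]), 'T': array([[-0.78760825, -0.53799633,  0.30038842,  0.76559232],
       [ 0.61607883, -0.67889664,  0.39943238,  0.35101156],
       [-0.01096046,  0.49965919,  0.86615274,  0.82881339],
       [ 0.        ,  0.        ,  0.        ,  1.        ]])}
top {'intrinsics': array([[371.96715043,   0.        , 319.23470045],
       [  0.        , 371.96715043, 205.71549428],
       [  0.        ,   0.        ,   1.        ]]), 'T': array([[ 0.00343964,  0.99743103, -0.07155081,  0.41136977],
       [-0.99976682,  0.00190467, -0.02151008, -0.02301092],
       [-0.02131854,  0.07160811,  0.99720499,  1.04499337],
       [ 0.        ,  0.        ,  0.        ,  1.        ]])}
{'intrinsics': array([[329.38142202,   0.        , 315.86037456],
       [  0.        , 329.38142202, 199.37156917],
       [  0.        ,   0.        ,   1.        ]]), 'tool_from_camera': array([[-7.97490328e-04,  9.54883446e-01,  2.96979743e-01,
         8.13336436e-02],
       [ 9.99999019e-01,  1.10352381e-03, -8.62843614e-04,
        -1.04705586e-04],
       [-1.15163930e-03,  2.96978764e-01, -9.54883390e-01,
        -1.61316305e-01],
       [ 0.00000000e+00,  0.00000000e+00,  0.00000000e+00,
         1.00000000e+00]])} 0.1 [-1.31285515e-04  1.79401129e-01  9.83775768e-01 -6.74755001e-04] [0.22044354 0.58429836 0.22199328]
```

View pics/top0.png

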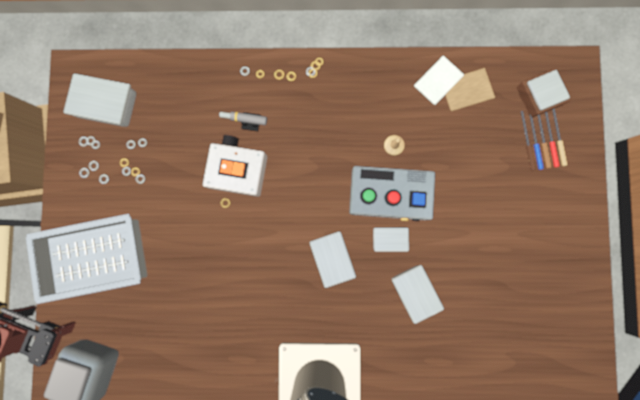

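View pics/scene0.png

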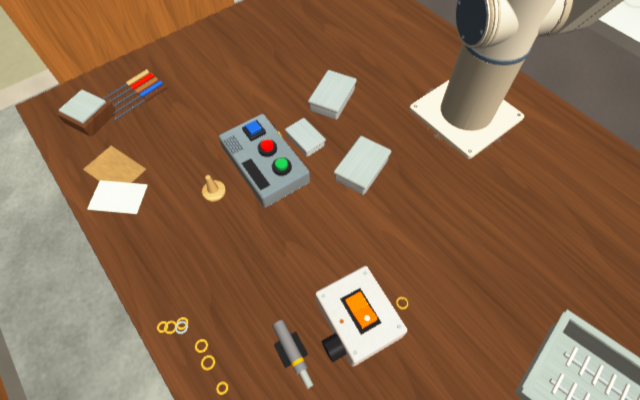

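The top view shows the extractor at (234,169) with its white dot on the left (+y) half of the rocker. The console keys are green (369,196), red (393,197) and blue (418,199). The scene view confirms this: rocker (361,310), dot (367,318), green (282,166), red (267,147), blue (254,129).

```bash
cat > h.py <<'E'
from station import *
import numpy as np, cv2
from scipy.spatial.transform import Rotation as R
def cam(n):
    """picture, intrinsics, camera-to-world"""
    i=camera_info(n)
    if n!="wrist": return read_camera(n),i["intrinsics"],i["T"]
    T=np.eye(4); q=np.array(get_ee_rot()); T[:3,:3]=R.from_quat(q[[1,2,3,0]]).as_matrix(); T[:3,3]=get_tcp_pos()
    return read_camera(n),i["intrinsics"],T@i["tool_from_camera"]
def ray(uv,K,T):
    u,v=uv; d=np.array([(u-K[0,2])/K[0,0],-(v-K[1,2])/K[1,1],-1]); return T[:3,3],T[:3,:3]@d
def onz(uv,K,T,z):
    o,d=ray(uv,K,T); return o+d*(z-o[2])/d[2]
def tri(a,b):
    A=[];y=[]
    for o,d in(a,b):
        d=d/np.linalg.norm(d);P=np.eye(3)-np.outer(d,d);A.append(P);y.append(P@o)
    return np.linalg.lstsq(np.vstack(A),np.hstack(y),rcond=None)[0]
HSV=dict(green=((50,120,60),(85,255,255)),blue=((105,140,60),(125,255,255)),orange=((6,200,170),(18,255,255)),red=((172,170,90),(180,255,255)),red2=((0,170,90),(3,255,255)))
def mask(im,c):
    h=cv2.cvtColor(im,cv2.COLOR_RGB2HSV); m=cv2.inRange(h,*map(np.array,HSV[c]))
    if c=="red": m|=cv2.inRange(h,*map(np.array,HSV["red2"]))
    return m
def blobs(im,c,roi,amin=20):
    """contours of a colour in roi (x0,y0,x1,y1): [(area, minAreaRect)] biggest first"""
    m=np.zeros(im.shape[:2],np.uint8); x0,y0,x1,y1=roi; m[y0:y1,x0:x1]=mask(im,c)[y0:y1,x0:x1]
    cs=cv2.findContours(m,cv2.RETR_EXTERNAL,cv2.CHAIN_APPROX_NONE)[0]
    return sorted([(cv2.contourArea(k),cv2.minAreaRect(k)) for k in cs if cv2.contourArea(k)>amin],key=lambda t:-t[0])
def down(a): return [0,np.cos(a/2),np.sin(a/2),0]
E
python3 - <<'E'
from h import *
t=cam("top");s=cam("scene")
for c,rt,rs in(("green",(340,160,450,230),(210,100,320,210)),("red",(340,160,450,230),(210,100,320,210)),("blue",(340,160,450,230),(210,100,320,210)),("orange",(200,140,280,200),(310,270,410,370))):
    bt=blobs(t[0],c,rt);bs=blobs(s[0],c,rs)
    print(c,[(b[0],np.round(b[1][0],1)) for b in bt],[(b[0],np.round(b[1][0],1)) for b in bs])
    z=.077 if c!="orange" else .069
    p,q=bt[0][1][0],bs[0][1][0]
    print(onz(p,*t[1:],z).round(4),onz(q,*s[1:],z).round(4),tri(ray(p,*t[1:]),ray(q,*s[1:])).round(4))
# white box top
g=t[0][135:205,195:275];h=cv2.cvtColor(g,cv2.COLOR_RGB2HSV);m=cv2.inRange(h,(0,0,190),(180,40,255))
k=max(cv2.findContours(m,cv2.RETR_EXTERNAL,cv2.CHAIN_APPROX_NONE)[0],key=cv2.contourArea)
P=np.array([onz(q+[195,135],*t[1:],.055)[:2] for q in cv2.boxPoints(cv2.minAreaRect(k))]);e=np.diff(P,axis=0)
print("box",P.mean(0),np.linalg.norm(e,axis=1),np.degrees(np.arctan2(e[:,1],e[:,0])))
E
```

```text
green [] [(123.5, array([281., 164.]))]Traceback (most recent call last):
  File "<stdin>", line 7, in <module>
IndexError: list index out of range
```

Run:
```python
import re
s=open("h.py").read().replace("(50,120,60),(85","(50,100,50),(90").replace("(105,140,60)","(105,120,50)");open("h.py","w").write(s)
from h import *
t=cam("top");s=cam("scene")
H=lambda c,u,v:cv2.cvtColor(c[0],cv2.COLOR_RGB2HSV)[v,u]
print([H(t,*p) for p in((369,196),(393,197),(418,199),(240,170),(205+10,160))],H(s,282,166))
for c,rt,rs in(("green",(340,160,450,230),(210,100,320,210)),("red",(340,160,450,230),(210,100,320,210)),("blue",(340,160,450,230),(210,100,320,210)),("orange",(200,140,280,200),(310,270,410,370))):
    bt=blobs(t[0],c,rt);bs=blobs(s[0],c,rs)
    print(c,[(b[0],np.round(b[1][0],1)) for b in bt],[(b[0],np.round(b[1][0],1)) for b in bs])
    if not(bt and bs):continue
    z=.077 if c!="orange" else .069
    p,q=bt[0][1][0],bs[0][1][0]
    print(onz(p,*t[1:],z).round(4),onz(q,*s[1:],z).round(4),tri(ray(p,*t[1:]),ray(q,*s[1:])).round(4))
g=t[0][135:205,195:275];h=cv2.cvtColor(g,cv2.COLOR_RGB2HSV);m=cv2.inRange(h,(0,0,190),(180,40,255))
k=max(cv2.findContours(m,cv2.RETR_EXTERNAL,cv2.CHAIN_APPROX_NONE)[0],key=cv2.contourArea)
P=np.array([onz(q+[195,135],*t[1:],.055)[:2] for q in cv2.boxPoints(cv2.minAreaRect(k))]);e=np.diff(P,axis=0)
print("box",P.mean(0),np.linalg.norm(e,axis=1),np.degrees(np.arctan2(e[:,1],e[:,0])))
```

```text
[array([ 67, 108, 215], dtype=uint8), array([  1, 155, 255], dtype=uint8), array([108, 155, 220], dtype=uint8), array([ 15, 138, 255], dtype=uint8), array([ 23,   4, 242], dtype=uint8)] [ 69 219 214]
green [(105.0, array([368.5, 195. ]))] [(128.0, array([280.5, 164. ]))]
[ 0.5091 -0.1305  0.077 ] [ 0.5128 -0.1258  0.077 ] [ 0.5099 -0.1314  0.0682]
red [] [(116.5, array([266.5, 145.5]))]
blue [(142.0, array([418. , 198.5]))] [(145.0, array([253.3, 127.6]))]
[ 0.5001 -0.2588  0.077 ] [ 0.5022 -0.2537  0.077 ] [ 0.5002 -0.2601  0.0698]
orange [] [(552.5, array([360.9, 309.3]))]
box [0.58240913 0.23219555] [0.12057133 0.15115598 0.11995128] [ -8.00241099 -99.59946539 171.41666442]
```

```bash
sed -i 's/(6,200,170)/(6,110,150)/;s/(172,170,90)/(172,130,90)/;s/(0,170,90),(3/(0,130,90),(4/' h.py
python3 - <<'E'
from h import *
command_gripper(0.0)
for n,p,th in(("ext",(.5824,.2322),-8.6),("con",(.5046,-.1947),-4.0)):
    move_pose([*p,.2],down(np.radians(th+90)))
    im,K,T=cam("wrist"); cv2.imwrite(f"pics/{n}.png",im[:,:,::-1]); np.savez(n,im=im,K=K,T=T)
    for c in("orange",) if n=="ext" else("green","red","blue"):
        for b in blobs(im,c,(0,0,640,400),200):
            print(c,b[0],np.round(b[1],1) if 0 else b[1],onz(b[1][0],K,T,.077 if n=="con" else .068).round(4))
print(get_time())
E
```

```text
orange 2359.5 ((316.9999694824219, 185.99998474121094), (37.99999237060547, 63.99999237060547), 0.0) [0.5841 0.2366 0.068 ]
green 986.0 ((314.5, 117.0), (36.0, 35.0), 90.0) [ 0.5091 -0.1283  0.077 ]
red 868.5 ((314.5, 190.5), (33.0, 33.0), 90.0) [ 0.5046 -0.1921  0.077 ]
5.175
```

Run:
```python
import cv2
a=cv2.imread("pics/ext.png")[100:300,180:460];b=cv2.imread("pics/con.png")[60:330,180:460]
cv2.imwrite("pics/both.png",cv2.resize(cv2.vconcat([a,b]),None,fx=1.27,fy=1.27,interpolation=cv2.INTER_CUBIC))
```

```text
(no output)
```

View pics/both.png

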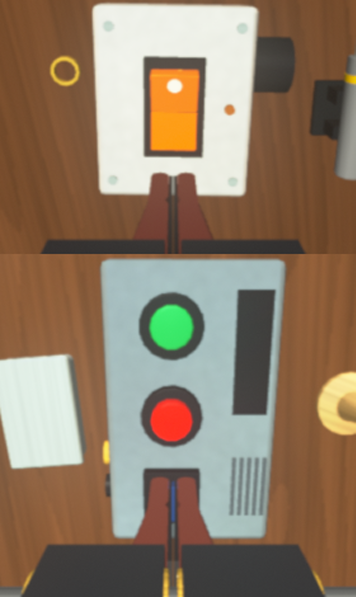

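The wrist view of the extractor shows the dot at about (317,168) with the rocker aligned to the tool. The console view shows green (314,117) and red (314,190), while blue is hidden behind the fingers, so I get it from the 65 mm pitch and the top view. Next I press the rocker.

```bash
cat >> h.py <<'E'
def press(xy,a,ztop,zmin,f,hold=.2):
    move_pose([*xy,ztop+.05],down(a)); movel([*xy,ztop+.012],v=.1)
    hit=movel([*xy,zmin],v=.02,until_force=f); wait(hold)
    print("hit",hit,"tcp",np.round(get_tcp_pos(),4),"F",np.round(get_ft_force(),1),"t",get_time())
    movel([*xy,ztop+.05],v=.1)
E
python3 - <<'E'
from h import *
d=np.load("ext.npz");im,K,T=d["im"],d["K"],d["T"]
g=im[155:185,303:331]; m=cv2.inRange(cv2.cvtColor(g,cv2.COLOR_RGB2HSV),(0,0,200),(180,70,255))
n,l,st,c=cv2.connectedComponentsWithStats(m); k=1+np.argmax(st[1:,4]); uv=c[k]+[303,155]
dot=onz(uv,K,T,.073); print("dot",uv,st[k],dot)
th=np.radians(-8.6); yb=np.array([-np.sin(th),np.cos(th)]); 
print("pivot est from dot",dot[:2]-21*.001*yb,"box centre .5824 .2322")
move_pose([.5824,.2322,.2],down(th+np.pi/2))
press(dot[:2],th+np.pi/2,.077,.0635,14)
move_pose([.5824,.2322,.2],down(th+np.pi/2))
w=cam("wrist")[0]; cv2.imwrite("pics/ext2.png",cv2.resize(w[120:260,240:400],None,fx=2.5,fy=2.5)[:,:,::-1]);print(get_time())
E
```

```text
dot [317.02298851 167.36781609] [ 9  8 11 10 87] [0.58686229 0.25486773 0.073     ]
pivot est from dot [0.58372205 0.23410385] box centre .5824 .2322
hit True tcp [0.5872 0.2552 0.0663] F [-1.7 -0.2  6.7] t 8.9917
10.2167
```

View pics/ext2.png

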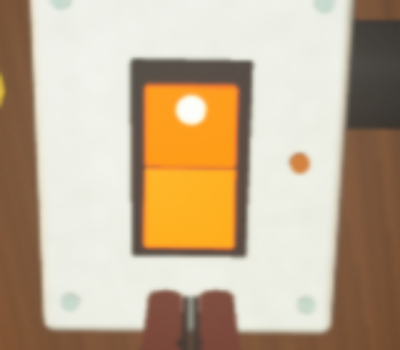

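The rocker is now over: the dot half lies level, with the fingers stopped at z = 66.3 mm, and the other half is raised. Now the blue key, followed by green if blue reaches 71 mm.

Run:
```python
from h import *
a=np.radians(86.)
move_pose([.5046,-.1947,.2],down(a))
press((.5001,-.2568),a,.077,.068,14)
# look with the camera over the row: blue seen from the far side
move_pose([.492,-.375,.2],down(a))
im,K,T=cam("wrist"); cv2.imwrite("pics/con2.png",im[:,:,::-1])
for c in("blue","red","green"):
    for b in blobs(im,c,(0,0,640,400),200): print(c,b[1],onz(b[1][0],K,T,.071 if c=="blue" else .077).round(4))
print(get_time())
```

```text
hit True tcp [ 0.5001 -0.2569  0.0713] F [-2.6  0.3  7.9] t 13.8667
blue ((316.5, 54.0), (40.0, 37.0), 90.0) [ 0.5002 -0.2589  0.071 ]
red ((448.4815979003906, 368.5621032714844), (9.963691711425781, 29.138004302978516), 79.99201965332031) [ 0.6186 -0.5781  0.077 ]
15.2417
```

View pics/con2.png

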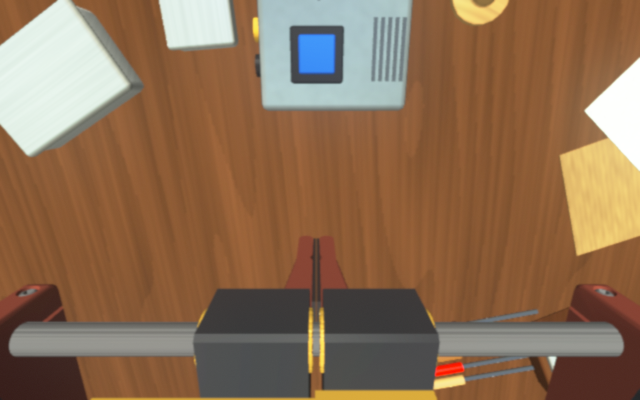

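The picture shows the blue key at (316,54), seated low in its housing. The fingers stopped at 71.3 mm, so it is latched. Now green.

Run:
```python
from h import *
a=np.radians(86.)
move_pose([.5046,-.1947,.2],down(a))
press((.5091,-.1288),a,.077,.068,15,hold=1.5)
move_pose([.47,-.02,.25],down(a))
im,K,T=cam("top"); s=cam("scene")[0]
cv2.imwrite("pics/end.png",cv2.resize(s[80:390,140:440],None,fx=1.9,fy=1.9)[:,:,::-1]);print(get_time())
```

```text
hit True tcp [ 0.5091 -0.1287  0.0713] F [-3.   0.5 11.1] t 19.3583
20.8917
```

View pics/end.png

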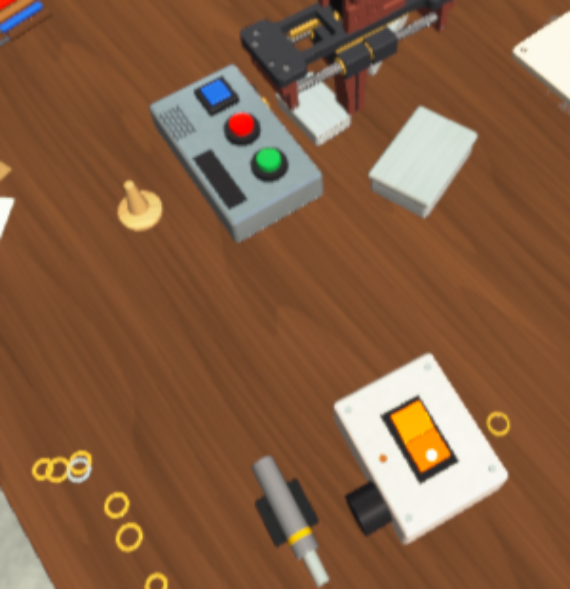

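The rocker is on (dot half down, bottom right), blue is low and green and red are up. The cone, ring and handpiece haven't moved, nor has the visible part of the tin. The arm is clear, so I'm handing in.

```bash
python3 -c "
from station import *
print(job_done())"
```

```text
the job is handed in; nothing more can be done
None
```

I pressed the rocker on, latched the blue key, and held the green key down for 1.5 s before releasing it, in that order; I handed the job in at about 21 s of the 51 s limit, and the hand-in returned no verdict.

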